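# Select the green speed on the roller mixer

## Task

Set the tube-roller mixer to its green speed: with the fingertips, gently push the red-knobbed gear lever out of its middle parking slot, sideways along the cross channel of the H-gate and fully home into the slot whose end carries the green tag, without putting it into any other coloured slot on the way. Only push it: do not pinch the knob or pull it up, and leave the other things on the bench where they are. Leave the lever standing in the green slot and take the hand away.

Things in the scene. Friction and masses are not known exactly. Their poses are not given: they have to be found in the camera images.
- mixer: White tube-roller mixer, fixed to the bench: a gate part 134 (x) x 164 (y) mm and 120 mm high, with two rollers on a lower deck (85 mm high) behind it, out to 139 mm along +x. Origin on the bench under the gate's centre; x points away from the operator across the gate to the rollers, y to the operator's left, z up.
- gate_centre (a point): Middle of the H-gate, on top of the aluminium plate; axes as the mixer. Slots are 13 mm wide, the stick 10 mm. Stick positions at plate height: cross channel at x = 0 from y = -30 to +30 mm; at each of its ends a far slot to x = +24 and a near slot to x = -24 (the four coloured slots); at y = 0 a near parking slot to x = -24, with no slot opposite.
- stick (a point): Point on the lever stick's axis at plate height. It starts in the parking slot. Pushed +x it stops at the far edge of the cross channel, pushed sideways at the channel's end, in line with the coloured slots. It tilts about a pivot 5 mm above the bench under the gate's centre, has no spring, takes about 2 to 3 N at the knob to move and stays where it is left.
- knob (a point): Centre of the red knob on the lever, an upright square block with rounded edges, 32x32 mm and 45 mm high, its sides square to the mixer's x and y, 162.5 mm from the pivot along the stick (167 mm above the bench when upright). It moves 1.41 times as far as the stick at the plate: 34 mm each way along x, 42 mm along y; it sinks up to 9 mm as it leans.
- knob_lift (a joint): How far the knob is pulled up along the stick against its 10 N spring, in m: 0 down (normal), 0.015 fully up.
- lever: The lever: steel stick and red knob together. Origin at the pivot, z along the stick to the knob.
- tag_green: Green tag plate, 14x30x4 mm, on the gate plate just beyond the end of its slot, in line with it (x = +46 or -46 mm, y = +30 or -30 mm in the mixer's frame; the tags change places from run to run). Origin under its centre, 22 mm from the stick at plate height when the lever is fully home.
- tag_blue: Blue tag plate, 14x30x4 mm, on the gate plate just beyond the end of its slot, in line with it (x = +46 or -46 mm, y = +30 or -30 mm in the mixer's frame; the tags change places from run to run). Origin under its centre, 22 mm from the stick at plate height when the lever is fully home.
- tag_yellow: Yellow tag plate, 14x30x4 mm, on the gate plate just beyond the end of its slot, in line with it (x = +46 or -46 mm, y = +30 or -30 mm in the mixer's frame; the tags change places from run to run). Origin under its centre, 22 mm from the stick at plate height when the lever is fully home.
- tag_orange: Orange tag plate, 14x30x4 mm, on the gate plate just beyond the end of its slot, in line with it (x = +46 or -46 mm, y = +30 or -30 mm in the mixer's frame; the tags change places from run to run). Origin under its centre, 22 mm from the stick at plate height when the lever is fully home.
- tube_rack: Bystander: orange rack of small capped tubes, 52x132x61 mm, origin under its centre. Stays where it is.
- vial: Bystander: small vial with white cap, 24x24x50 mm, origin under its centre. Stays where it is.
- petri: Bystander: petri dish, 91x91x15 mm, origin under its centre. Stays where it is.
- timer: Bystander: white bench timer, 55x65x18 mm, origin under its centre. Stays where it is.
- tape: Bystander: roll of blue tape, 62x62x12 mm, origin under its centre. Stays where it is.
- marker: Bystander: black-capped felt pen, 14x133x14 mm, origin under its centre. Stays where it is.
- bottle: Bystander: amber bottle, 60x60x114 mm, origin under its centre. Stays where it is.
- pad_far: Side face of the red knob that looks to the mixer's +x: a pad 5 mm thick and 43 mm high, part of the knob. Origin at the middle of its lower edge.
- pad_near: Side face of the red knob that looks to the mixer's -x: a pad 5 mm thick and 43 mm high, part of the knob. Origin at the middle of its lower edge.
- pad_left: Side face of the red knob that looks to the mixer's +y: a pad 5 mm thick and 43 mm high, part of the knob. Origin at the middle of its lower edge.
- pad_right: Side face of the red knob that looks to the mixer's -y: a pad 5 mm thick and 43 mm high, part of the knob. Origin at the middle of its lower edge.

How it is judged:
By the outcome, as a careful person would: the job done as asked, in the order asked, and still so for the second after the job is handed in, with the robot touching nothing.
It also fails if it takes over 43 s, if anything falls off the work surface, if the arm or the gripper's body presses on something with over 40 N, if the wrist force passes 120 N, or if a joint passes its speed limit or range.

## Robot

A 6-joint arm with a two-finger parallel gripper is mounted at the origin on a cart in front of the work surface, level with it; the furniture and walls round the work are solid. World frame = base frame: x ahead of the robot, y to its left, z up, the work surface at z = 0. Lengths are in m, angles in rad, forces in N, time in s.
With the tool pointing down it reaches from about 0.25 to 0.725 m from the base axis. Payload 9.7 kg.
Tool frame: the origin (TCP) lies midway between the tips of the shut fingers; the grasp point (between the pads) lies 19 mm behind it; z points along the fingers, y is the direction in which the jaws open and shut (so a half turn about z gives the same grasp; the last joint's range is limited). The gripper opens to 85 mm and grips with 20 to 120 N. Pads are 22 mm wide; open, the fingers measure 114 mm over their backs; the gripper's body (76 mm by 85 mm) begins 54 mm behind the grasp point. The pads swing forward as they close: fully open they stand 13 mm farther back than shut.
Start: joints at [-1.329, 0.087, 0.176, 1.66, 0, 1.571], TCP at [0.132, -0.534, 0.231] pointing down, gripper open.
Joint ranges: [-3.13, 3.13], [-0.85, 1.81], [-1.15, 1.24], [-2.2, 2.28], [-1.44, 1.52], [-3.14, 3.14]. Speed limits (rad/s): [2.22, 2.22, 2.57, 3.14, 3.14, 3.14].

## Interface

Orientations are given as a unit quaternion [x, y, z, w].
In Python, from cell import env gives the robot as it stands. The module is installed in compiled form; this text tells all that it offers.
- The arm moves only by the tool move_arm, never from a script. Its argument "rows" is a list of rows, each a list of 3 entries, a list of its own where there are three numbers: the gripper's target within -1 to 1 (fully open at 1, half-way at 0, shut at -1), then the shift along the tool's x, y, z in m, then the turn, a rotation vector about the tool's x, y, z in degrees. A call has exactly 10 rows; each row is the pose to reach, as a shift and turn from the pose measured when the call began, along the tool's axes at that moment; what a row does not reach only later rows make up. A row lasts 1/10 s, in which the tool goes at most 50 mm and 8.59 degrees, less where a joint would pass 70% of its speed; a pose out of reach is approached as far as the arm can. A call with a gripper value outside its range is refused whole. The fingers move at their own pace and stop on an object; "squeeze" is the grip in N (left out, the last holds). Time passes only in rows, so rows that repeat a pose let the fingers close, or fill a call up. It gives the time, the measured TCP pose, the force and the opening at its end, in the units of the state.
- env.state(): the state, without advancing time (a new reading comes with each control period).
- env.camera(name): name is "side" or "top" or "wrist"; returns a dict with "color" (420x560x3 uint8, red, green, blue), "fx", "fy", "cx", "cy" (pixels), "cam_to_world" (4x4, takes a point from camera to world coordinates). Camera axes: x right, y down, z forward; pixel columns grow to the right and rows downward; lengths in m; the calibration is good to about 2 mm. A picture is of the moment at which its call begins. There is no depth.
- env.close_job(): hands the job in, once; it reports no verdict.
The state is a dict: "time_s": time; "q": joint angles; "joint_velocities": joint speeds; "effort": joint torques, N m; "tcp_pos": TCP position; "eef_rot": TCP orientation; "ft_force": force on the tool from outside, world axes, zero at the start; "torque": the same for the moment, N m; "opening": finger opening in m.
Only numpy, scipy, OpenCV 4.12 (cv2) and the standard library are available. Lean on these libraries where they do the work, as an engineer would, in place of code of your own. Each camera call takes 0.05 s, during which the arm holds its last target.

## Working session

There is one attempt and no reset: what is moved stays moved. The work goes in short steps, Python scripts to look and compute and a tool call to move; the robot and the scene stay as the last step left them, time stands still between calls to the robot, and variables do not carry over. Pictures are saved under pics/ and viewed, and the job is handed in when it is done.

Besides the shell and the picture viewer there is one more tool, called after "Call:" in YAML: its name, and indented under it one key for each argument. move_arm: Moves the arm, as the interface text tells. Its arguments: {"type":"object","properties":{"rows":{"type":"array","items":{"type":"array"}},"squeeze":{"type":"number"}},"required":["rows"]}

```bash
mkdir -p pics; python3 - <<'E'
from cell import env
import cv2,pickle
d={}
for n in ("top","side","wrist"):
    c=env.camera(n); d[n]=c
    cv2.imwrite(f"pics/{n}0.png",c["color"][:,:,::-1])
pickle.dump(d,open("c0.pkl","wb"))
s=env.state()
for k,v in s.items(): print(k,v)
E
```

```text
time_s 0.15
q [-1.32900440e+00  8.73340133e-02  1.75324918e-01  1.65979265e+00
 -1.01504936e-05  1.57077455e+00]
joint_velocities [-0.00018759  0.0003459   0.00386782 -0.00051284  0.00142056 -0.00196074]
effort [ 9.02340962e-04 -5.20760858e+01  4.65045834e+01  1.38327788e-02
 -6.31224771e-05 -3.37764568e-06]
tcp_pos [ 0.13165035 -0.53383767  0.23075027]
eef_rot [ 9.92699541e-01  1.20612477e-01 -6.56605689e-05 -4.98430363e-04]
ft_force [-0.4188712  -0.79857933  0.15503368]
torque [0.00712358 0.02287104 0.06510574]
opening 0.08532375533872993
```

View pics/top0.png

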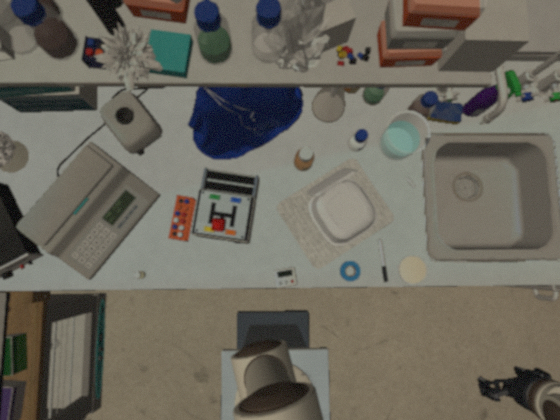

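View pics/side0.png

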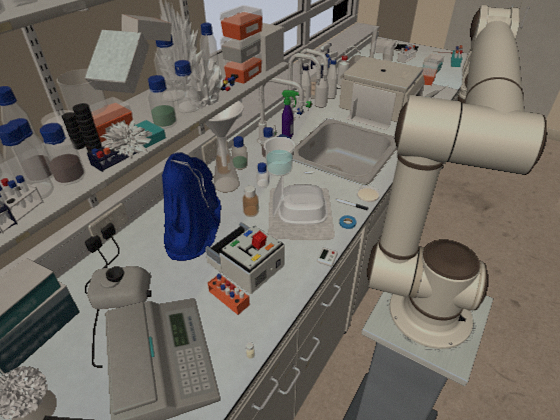

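View pics/wrist0.png

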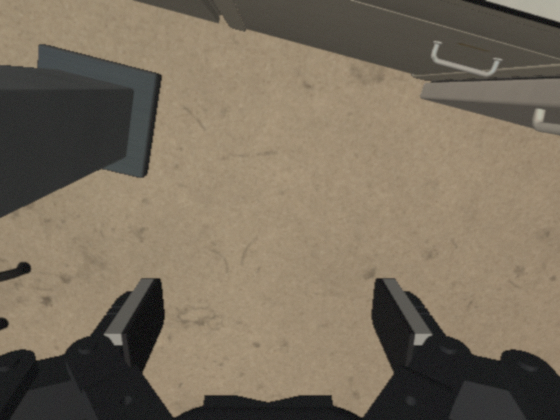

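```bash
python3 - <<'E'
import cv2,pickle,numpy as np
d=pickle.load(open("c0.pkl","rb"))
np.set_printoptions(precision=4,suppress=True)
c=d["top"]["color"][:,:,::-1]
cv2.imwrite("pics/topz.png",cv2.resize(c[155:255,160:270],None,fx=6,fy=6,interpolation=cv2.INTER_CUBIC))
c2=d["side"]["color"][:,:,::-1]
cv2.imwrite("pics/sidez.png",cv2.resize(c2[210:315,195:300],None,fx=5.7,fy=5.7,interpolation=cv2.INTER_CUBIC))
for n in d: print(n,d[n]["fx"],d[n]["fy"],d[n]["cx"],d[n]["cy"]);print(d[n]["cam_to_world"])
E
```

```text
top 408.393915790067 408.393915790067 280.15690863410384 210.27127546213262
[[-0.0082 -0.9917  0.1285  0.4044]
 [-0.9996  0.0048 -0.0269  0.0152]
 [ 0.0261 -0.1287 -0.9913  1.2594]
 [ 0.      0.      0.      1.    ]]
side 419.86376468883844 419.86376468883844 277.1774308013353 210.66985151308046
[[-0.8429 -0.3486  0.4099 -0.023 ]
 [-0.5381  0.5537 -0.6355  0.8761]
 [-0.0054 -0.7562 -0.6543  1.0572]
 [ 0.      0.      0.      1.    ]]
wrist 363.8275510794921 363.8275510794921 267.66955876270566 208.44897226026714
[[ 0.2384 -0.9214 -0.307   0.2106]
 [-0.9712 -0.2265 -0.0744 -0.5139]
 [-0.0009  0.3159 -0.9488  0.3723]
 [ 0.      0.      0.      1.    ]]
```

View pics/topz.png

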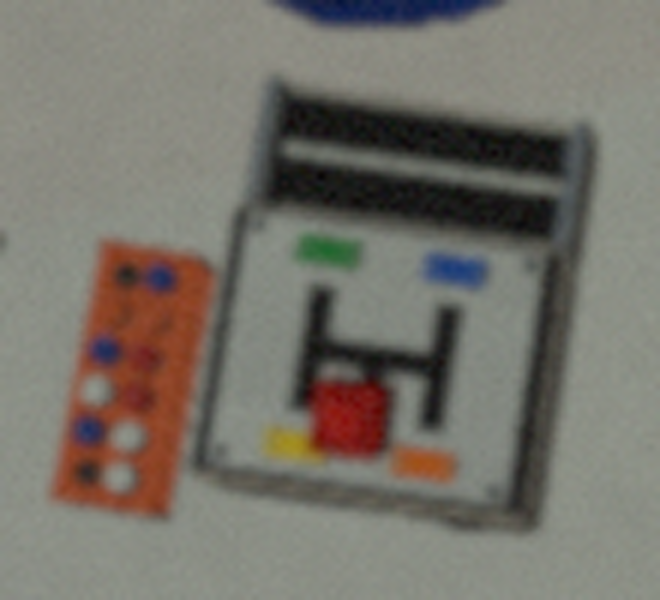

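View pics/sidez.png

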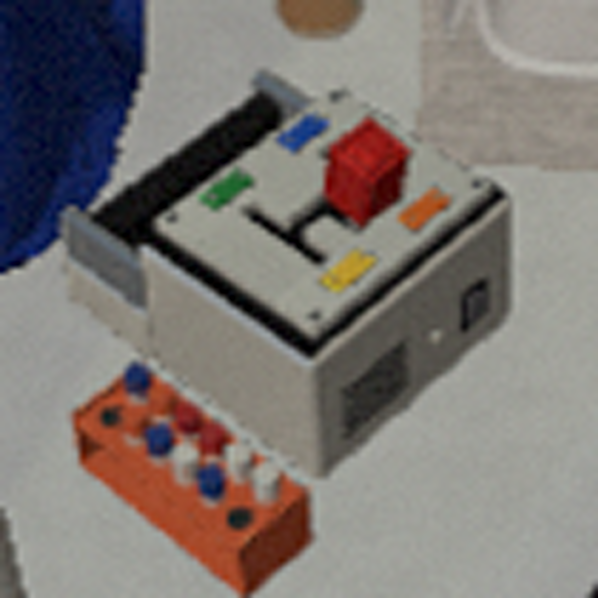

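```bash
cat > h.py <<'E'
import numpy as np
from scipy.optimize import least_squares
def proj(c,P):
    T=np.linalg.inv(c["cam_to_world"]); p=np.atleast_2d(P)@T[:3,:3].T+T[:3,3]
    return np.c_[c["fx"]*p[:,0]/p[:,2]+c["cx"],c["fy"]*p[:,1]/p[:,2]+c["cy"]]
def M(p,L): # mixer->world
    c,s=np.cos(p[2]),np.sin(p[2]); L=np.atleast_2d(L)
    return np.c_[p[0]+c*L[:,0]-s*L[:,1],p[1]+s*L[:,0]+c*L[:,1],L[:,2]]
E
python3 - <<'E'
import cv2,pickle
from h import *
np.set_printoptions(precision=4,suppress=True)
d=pickle.load(open("c0.pkl","rb"))
rng={"green":(45,80),"blue":(105,125),"yellow":(22,32),"orange":(8,20)}
roi={"top":(190,160,242,240),"side":(210,222,268,285)}
roi={"top":(192,242,200,240),"side":(228,273,225,262)} # u0,u1,v0... 
rois={"top":(202,192,245,238),"side":(226,228,275,265)}
det={}
for n in rois:
    u0,v0,u1,v1=rois[n]; 
    h=cv2.cvtColor(d[n]["color"],cv2.COLOR_RGB2HSV)[v0:v1,u0:u1].astype(int)
    for k,(a,b) in rng.items():
        m=(h[...,0]>=a)&(h[...,0]<=b)&(h[...,1]>110)&(h[...,2]>50)
        m=m.astype(np.uint8)
        nl,l,st,ce=cv2.connectedComponentsWithStats(m,connectivity=4)
        if nl>1:
            i=1+np.argmax(st[1:,4]); w=h[...,1]*(l==i); ys,xs=np.nonzero(w)
            c=(np.average(xs,weights=w[ys,xs])+u0,np.average(ys,weights=w[ys,xs])+v0)
            det[n,k]=c; print(n,k,c,st[i])
loc={"green":(.046,.03),"blue":(.046,-.03),"yellow":(-.046,.03),"orange":(-.046,-.03)}
def run(keys):
    def f(p): return np.concatenate([(proj(d[n],M(p,[*loc[k],.123]))[0]-det[n,k]) for n,k in keys])
    r=least_squares(f,[0.45,0.15,0]); print(r.x,np.degrees(r.x[2]));print(r.fun.reshape(-1,2)); return r.x
keys=[k for k in det if k!=("top","yellow")]
run([k for k in keys if k[0]=="top"]);run([k for k in keys if k[0]=="side"]);p=run(keys)
# knob overlay check
np.save("mix.npy",p)
for n in rois:
    im=d[n]["color"][:,:,::-1].copy()
    im=cv2.resize(im,None,fx=6,fy=6,interpolation=cv2.INTER_CUBIC)
    th=np.arctan2(.024,.115)
    kn=np.array([-np.sin(th)*.1625,0,.005+np.cos(th)*.1625])
    ax=np.array([-np.sin(th),0,np.cos(th)]);ex=np.array([np.cos(th),0,np.sin(th)]);ey=np.array([0,1,0])
    pts=[kn+.016*a*ex+.016*b*ey+.0225*e*ax for a in(-1,1) for b in(-1,1) for e in(-1,1)]
    pts+=[[a,b,.12] for a in(-.067,.067) for b in(-.082,.082)]
    for q in proj(d[n],M(p,pts)): cv2.circle(im,tuple(((q+.5)*6-.5).astype(int)),3,(255,0,255),-1)
    u0,v0=(160,155) if n=="top" else (200,210)
    cv2.imwrite(f"pics/{n}_ov.png",im[v0*6:v0*6+600,u0*6:u0*6+600])
E
```

```text
top green (np.float64(214.09938128383604), np.float64(196.40139211136892)) [ 9  3  7  4 19]
top blue (np.float64(235.45288899544474), np.float64(199.5497482618077)) [30  6  8  4 27]
top yellow (np.float64(207.7984137475215), np.float64(228.73408239700376)) [ 2 35  9  5 28]
top orange (np.float64(230.14070426738286), np.float64(231.92256042972247)) [24 38 10  5 41]
side green (np.float64(234.59799882283696), np.float64(242.846380223661)) [ 5 13  8  5 22]
side blue (np.float64(247.67586206896553), np.float64(232.85474137931035)) [18  2  8  7 26]
side yellow (np.float64(255.4791490798582), np.float64(257.0567280094547)) [25 26 10  7 34]
side orange (np.float64(268.91742814421), np.float64(246.21897325137067)) [39 15  9  7 33]
[ 0.5418  0.1466 -0.1521] -8.714736131868111
[[ 0.0979  0.0266]
 [-0.0943 -0.0077]
 [-0.0038 -0.0178]]
[ 0.543   0.1471 -0.1548] -8.868798396948046
[[-0.292  -0.0492]
 [ 0.0861 -0.0955]
 [ 0.1305  0.0247]
 [ 0.072   0.0951]]
[ 0.5424  0.147  -0.1556] -8.917398376465416
[[ 0.0375 -0.2267]
 [-0.1683 -0.1873]
 [-0.1942 -0.2183]
 [-0.0964 -0.0235]
 [ 0.2891 -0.0638]
 [ 0.3169  0.0668]
 [ 0.2671  0.1428]]
```

```bash
python3 -c "
import cv2,numpy as np
cv2.imwrite('pics/ov.png',cv2.resize(np.hstack([cv2.imread('pics/top_ov.png'),cv2.imread('pics/side_ov.png')]),(800,400)))"
```

```text
(no output)
```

View pics/ov.png

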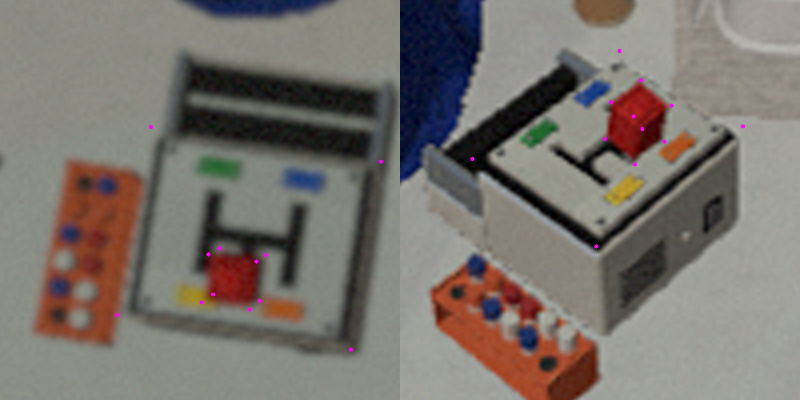

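```bash
cat >> h.py <<'E'
from scipy.spatial.transform import Rotation as R
def goal(s,x,y,z,p=None,yaw0=0.):
    """mm in mixer frame -> tool shift m, rotvec deg"""
    p=np.load("mix.npy") if p is None else p
    t=M(p,[x/1e3,y/1e3,z/1e3])[0]
    R0=R.from_quat(s["eef_rot"]); a=p[2]+np.radians(yaw0)
    Rt=R.from_euler("z",a)*R.from_quat([1,0,0,0])
    return R0.inv().apply(t-s["tcp_pos"]),np.degrees((R0.inv()*Rt).as_rotvec())
def inmix(s,p=None):
    p=np.load("mix.npy") if p is None else p
    Ri=R.from_euler("z",-p[2])
    return Ri.apply(np.array(s["tcp_pos"])-[p[0],p[1],0])*1e3,Ri.apply(s["ft_force"])
E
python3 - <<'E'
from cell import env
from h import *
np.set_printoptions(precision=4,suppress=True)
s=env.state()
print(goal(s,-95,0,230),M(np.load("mix.npy"),[-.095,0,.23]))
E
```

```text
(array([ 0.4743, -0.5994,  0.0013]), array([-0.0567,  0.012 , 22.7723])) [[0.4486 0.1617 0.23  ]]
```

Call:
move_arm:
  rows:
    - [-1,[0.02,-0.025,0],[0,0,1]]
    - [-1,[0.045,-0.055,0],[0,0,3]]
    - [-1,[0.07,-0.09,0],[0,0,5]]
    - [-1,[0.1,-0.125,0],[0,0,7]]
    - [-1,[0.13,-0.16,0],[0,0,9]]
    - [-1,[0.155,-0.195,0],[0,0,11]]
    - [-1,[0.18,-0.23,0],[0,0,13]]
    - [-1,[0.21,-0.265,0],[0,0,15]]
    - [-1,[0.235,-0.3,0],[0,0,17]]
    - [-1,[0.26,-0.33,0],[0,0,19]]
  squeeze: 20

```text
time_s: 1.15
tcp_pos: [0.3052, -0.1493, 0.2312]
eef_rot: [0.999, -0.046, 0.0, -0.0]
ft_force: [0.9, -0.1, -0.1]
opening: -0.0002
```

```bash
python3 - <<'E'
from cell import env
from h import *
np.set_printoptions(precision=4,suppress=True)
s=env.state()
print(s["time_s"],s["q"],s["opening"],s["ft_force"],goal(s,-95,0,230))
E
```

```text
1.15 [-0.4558 -0.4098 -0.256   1.7247  0.0009  2.7771] -0.00017343694173446153 [ 0.8834 -0.1363 -0.0802] (array([ 0.1145, -0.3228,  0.0015]), array([-0.0482, -0.0128,  3.6867]))
```

```bash
python3 - <<'E'
from cell import env
from h import *
np.set_printoptions(precision=4,suppress=True)
s=env.state()
print(goal(s,-95,0,230,yaw0=180))
print(goal(s,-95,0,230,yaw0=90))
E
```

```text
(array([ 0.1145, -0.3228,  0.0015]), array([   0.0197,   -0.0741, -176.3133]))
(array([ 0.1145, -0.3228,  0.0015]), array([ -0.0275,  -0.0475, -86.3133]))
```

Call:
move_arm:
  rows:
    - [-1,[0.01,-0.03,0],[0,0,-8]]
    - [-1,[0.022,-0.062,0],[0,0,-16]]
    - [-1,[0.034,-0.095,0],[0,0,-24]]
    - [-1,[0.046,-0.13,0],[0,0,-32]]
    - [-1,[0.057,-0.162,0],[0,0,-40]]
    - [-1,[0.069,-0.195,0],[0,0,-48]]
    - [-1,[0.08,-0.227,0],[0,0,-56]]
    - [-1,[0.092,-0.26,0],[0,0,-64]]
    - [-1,[0.103,-0.29,0],[0,0,-72]]
    - [-1,[0.1145,-0.3228,0],[0,0,-80]]

```text
time_s: 2.15
tcp_pos: [0.4488, 0.163, 0.2313]
eef_rot: [0.793, 0.61, 0.0, -0.0]
ft_force: [0.8, 0.2, 0.2]
opening: -0.0
```

```bash
python3 - <<'E'
from cell import env
from h import *
np.set_printoptions(precision=4,suppress=True)
s=env.state()
print(s["time_s"],s["q"],s["opening"],s["ft_force"],goal(s,-95,0,230,yaw0=180),goal(s,-95,0,152,yaw0=180))
E
```

```text
2.15 [ 0.3481 -0.0862  0.0028  1.6594  0.0005  2.1787] -3.4604917310770653e-05 [0.7606 0.2383 0.2346] (array([-0.0014,  0.0001,  0.0013]), array([  0.0278,  -0.0276, -95.9647])) (array([-0.0014,  0.0001,  0.0793]), array([  0.0278,  -0.0276, -95.9647]))
```

Call:
move_arm:
  rows:
    - [-1,[0,0,0],[0,0,-8]]
    - [-1,[0,0,0],[0,0,-16]]
    - [-1,[0,0,0],[0,0,-24]]
    - [-1,[0,0,0],[0,0,-32]]
    - [-1,[0,0,0.01],[0,0,-40]]
    - [-1,[0,0,0.02],[0,0,-48]]
    - [-1,[0,0,0.035],[0,0,-56]]
    - [-1,[0,0,0.05],[0,0,-64]]
    - [-1,[-0.001,0,0.065],[0,0,-72]]
    - [-1,[-0.001,0,0.079],[0,0,-80]]

```text
time_s: 3.15
tcp_pos: [0.4483, 0.162, 0.1514]
eef_rot: [0.213, 0.977, 0.0, -0.0]
ft_force: [-0.2, 0.4, -0.6]
opening: -0.0
```

```bash
python3 - <<'E'
from cell import env
from h import *
import cv2
np.set_printoptions(precision=4,suppress=True)
c=env.camera("wrist"); cv2.imwrite("pics/w1.png",c["color"][:,:,::-1])
s=env.state()
print(s["time_s"],s["q"],s["ft_force"],inmix(s),goal(s,-70,0,152,yaw0=180))
E
```

```text
3.2 [ 0.3464 -0.1019 -0.1705  1.5054  0.0005  0.7666] [ 0.5775 -0.1408 -2.1878] (array([-95.9438,  -0.0773, 149.0988]), array([ 0.5924, -0.0496, -2.1878])) (array([-0.025 ,  0.0069, -0.003 ]), array([ -0.0831,  -0.1619, -15.1583]))
```

View pics/w1.png

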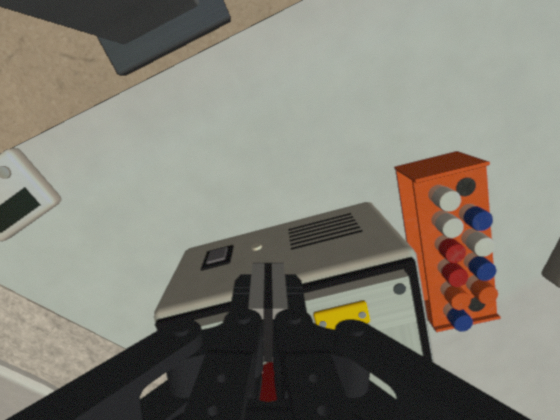

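Call:
move_arm:
  rows:
    - [-1,[0,0,-0.001],[0,0,-5]]
    - [-1,[0,0,-0.002],[0,0,-10]]
    - [-1,[0,0,-0.003],[0,0,-15]]
    - [-1,[-0.004,0.001,-0.003],[0,0,-15.2]]
    - [-1,[-0.009,0.003,-0.003],[0,0,-15.2]]
    - [-1,[-0.014,0.004,-0.003],[0,0,-15.2]]
    - [-1,[-0.019,0.005,-0.003],[0,0,-15.2]]
    - [-1,[-0.023,0.0065,-0.003],[0,0,-15.2]]
    - [-1,[-0.025,0.007,-0.003],[0,0,-15.2]]
    - [-1,[-0.025,0.007,-0.003],[0,0,-15.2]]

```text
time_s: 4.2
tcp_pos: [0.4735, 0.1578, 0.1519]
eef_rot: [0.078, 0.997, -0.0, -0.002]
ft_force: [-0.3, 0.0, 0.2]
opening: -0.0001
```

```bash
cat > st.py <<'E'
from cell import env
from h import *
np.set_printoptions(precision=4,suppress=True)
s=env.state()
a,f=inmix(s)
print(s["time_s"],"mix mm",a,"F",f,"turn",goal(s,0,0,0,yaw0=180)[1])
E
python3 st.py
```

```text
4.2 mix mm [-69.7493   0.084  151.89  ] F [-0.3228 -0.0184  0.1913] turn [-0.0682 -0.1855  0.0115]
```

Aligned. Push +x from −70 to −35 first.

Call:
move_arm:
  rows:
    - [-1,[-0.003,0,0],[0,0,0]]
    - [-1,[-0.007,0,0],[0,0,0]]
    - [-1,[-0.011,0,0],[0,0,0]]
    - [-1,[-0.015,0,0],[0,0,0]]
    - [-1,[-0.019,0,0],[0,0,0]]
    - [-1,[-0.023,0,0],[0,0,0]]
    - [-1,[-0.027,0,0],[0,0,0]]
    - [-1,[-0.031,0,0],[0,0,0]]
    - [-1,[-0.034,0,0],[0,0,0]]
    - [-1,[-0.035,0,0],[0,0,0]]

```text
time_s: 5.2
tcp_pos: [0.5084, 0.1523, 0.1517]
eef_rot: [0.078, 0.997, -0.0, -0.002]
ft_force: [-2.1, 1.4, 1.4]
opening: -0.0004
```

```bash
python3 st.py; python3 - <<'E'
from cell import env
import cv2,numpy as np
t=env.camera("top")["color"][155:255,160:270,::-1]; u=env.camera("side")["color"][210:310,195:305,::-1]
cv2.imwrite("pics/a1.png",cv2.resize(np.hstack([t,u]),None,fx=3.6,fy=3.6,interpolation=cv2.INTER_CUBIC))
E
```

```text
5.2 mix mm [-34.437    0.0548 151.6616] F [-2.2787  1.0379  1.3521] turn [-0.0723 -0.1918  0.0002]
```

View pics/a1.png

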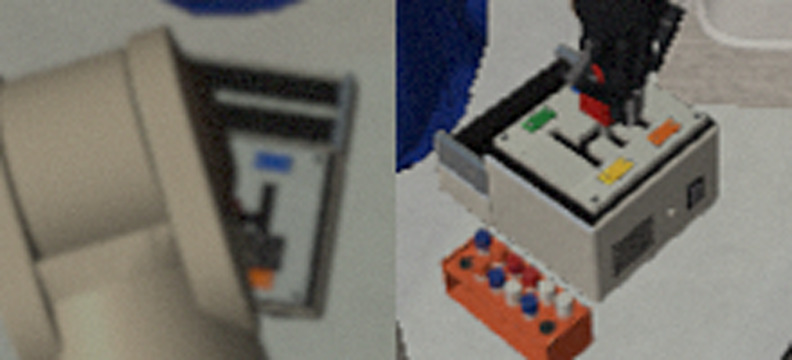

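Call:
move_arm:
  rows:
    - [-1,[-0.001,0,0],[0,0,0]]
    - [-1,[-0.002,0,0],[0,0,0]]
    - [-1,[-0.003,0,0],[0,0,0]]
    - [-1,[-0.004,0,0],[0,0,0]]
    - [-1,[-0.005,0,0],[0,0,0]]
    - [-1,[-0.006,0,0],[0,0,0]]
    - [-1,[-0.007,0,0],[0,0,0]]
    - [-1,[-0.0075,0,0],[0,0,0]]
    - [-1,[-0.0075,0,0],[0,0,0]]
    - [-1,[-0.0075,0,0],[0,0,0]]

```text
time_s: 6.3
tcp_pos: [0.5156, 0.1512, 0.1516]
eef_rot: [0.078, 0.997, -0.001, -0.002]
ft_force: [-0.9, 0.3, 1.0]
opening: 0.0001
```

```bash
python3 st.py
```

```text
6.3 mix mm [-27.1496   0.0418 151.5995] F [-0.9203  0.1275  1.0299] turn [-0.076  -0.1965  0.0036]
```

Call:
move_arm:
  rows:
    - [-1,[-0.0005,0,0],[0,0,0]]
    - [-1,[-0.001,0,0],[0,0,0]]
    - [-1,[-0.0015,0,0],[0,0,0]]
    - [-1,[-0.002,0,0],[0,0,0]]
    - [-1,[-0.002,0,0],[0,0,0]]
    - [-1,[-0.0025,0,0],[0,0,0]]
    - [-1,[-0.0025,0,0],[0,0,0]]
    - [-1,[-0.0025,0,0],[0,0,0]]
    - [-1,[-0.0025,0,0],[0,0,0]]
    - [-1,[-0.0025,0,0],[0,0,0]]

```text
time_s: 7.3
tcp_pos: [0.5176, 0.1509, 0.1516]
eef_rot: [0.078, 0.997, -0.0, -0.002]
ft_force: [-6.9, 1.3, 4.0]
opening: 0.0001
```

```bash
python3 st.py; python3 - <<'E'
from cell import env
import cv2,numpy as np
w=env.camera("wrist")["color"][:,:,::-1]; u=env.camera("side")["color"][205:305,205:305,::-1]
cv2.imwrite("pics/a2.png",np.hstack([cv2.resize(u,(400,400),interpolation=cv2.INTER_CUBIC),cv2.resize(w,(400,300))[:].copy() if 0 else cv2.copyMakeBorder(cv2.resize(w,(400,300)),0,100,0,0,cv2.BORDER_CONSTANT)]))
E
```

```text
7.3 mix mm [-25.194    0.0647 151.6454] F [-7.0512  0.2216  4.0134] turn [-0.0724 -0.2556  0.0161]
```

View pics/a2.png

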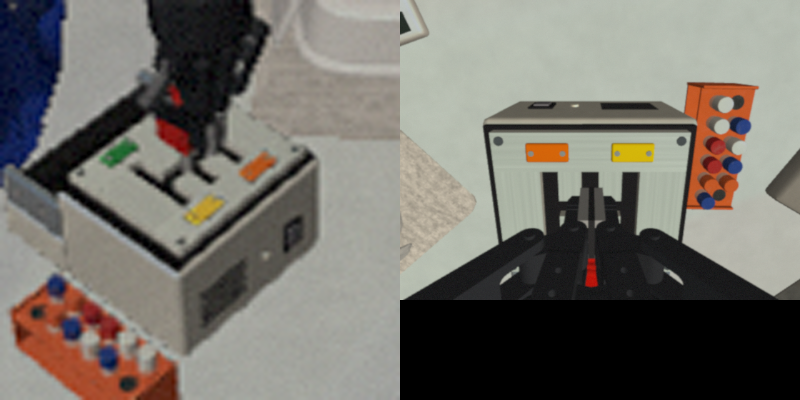

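Call:
move_arm:
  rows:
    - [-1,[0.005,0,0],[0,0,0]]
    - [-1,[0.015,-0.003,0],[0,0,0]]
    - [-1,[0.022,-0.01,0],[0,0,0]]
    - [-1,[0.025,-0.022,0],[0,0,0]]
    - [-1,[0.022,-0.036,0],[0,0,0]]
    - [-1,[0.014,-0.049,0],[0,0,0]]
    - [-1,[0.002,-0.055,0],[0,0,0]]
    - [-1,[-0.012,-0.055,0],[0,0,0]]
    - [-1,[-0.023,-0.055,0],[0,0,0]]
    - [-1,[-0.027,-0.055,0],[0,0,0]]

```text
time_s: 8.4
tcp_pos: [0.5371, 0.0918, 0.1511]
eef_rot: [0.078, 0.997, -0.001, -0.002]
ft_force: [0.2, -0.4, 0.2]
opening: -0.0003
```

```bash
python3 st.py; python3 - <<'E'
from cell import env
import cv2,numpy as np
w=env.camera("wrist")["color"][:,:,::-1]; u=env.camera("side")["color"][205:305,205:305,::-1]
cv2.imwrite("pics/a3.png",np.hstack([cv2.resize(u,(400,400),interpolation=cv2.INTER_CUBIC),cv2.copyMakeBorder(cv2.resize(w,(400,300)),0,100,0,0,cv2.BORDER_CONSTANT)]))
E
```

```text
8.4 mix mm [  3.2486 -55.2988 151.0776] F [ 0.2565 -0.3651  0.1966] turn [-0.0793 -0.2787 -0.0343]
```

View pics/a3.png

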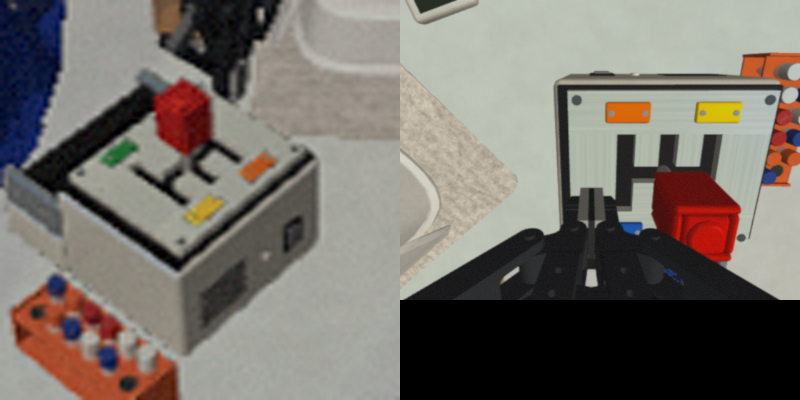

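Call:
move_arm:
  rows:
    - [-1,[0.002,0.006,0],[0,0,0]]
    - [-1,[0.002,0.012,0],[0,0,0]]
    - [-1,[0.002,0.018,0],[0,0,0]]
    - [-1,[0.002,0.023,0],[0,0,0]]
    - [-1,[0.002,0.027,0],[0,0,0]]
    - [-1,[0.002,0.031,0],[0,0,0]]
    - [-1,[0.002,0.035,0],[0,0,0]]
    - [-1,[0.002,0.039,0],[0,0,0]]
    - [-1,[0.002,0.042,0],[0,0,0]]
    - [-1,[0.002,0.043,0],[0,0,0]]

```text
time_s: 9.5
tcp_pos: [0.541, 0.1352, 0.1509]
eef_rot: [0.078, 0.997, -0.001, -0.003]
ft_force: [-0.8, -1.4, 1.3]
opening: 0.0003
```

```bash
python3 st.py; python3 - <<'E'
from cell import env
import cv2,numpy as np
w=env.camera("wrist")["color"][:,:,::-1]; u=env.camera("side")["color"][205:305,205:305,::-1]
cv2.imwrite("pics/a4.png",np.hstack([cv2.resize(u,(400,400),interpolation=cv2.INTER_CUBIC),cv2.copyMakeBorder(cv2.resize(w,(400,300)),0,100,0,0,cv2.BORDER_CONSTANT)]))
E
```

```text
9.5 mix mm [  0.3523 -11.798  150.9014] F [-0.5358 -1.5034  1.2621] turn [-0.0915 -0.3144  0.0017]
```

View pics/a4.png

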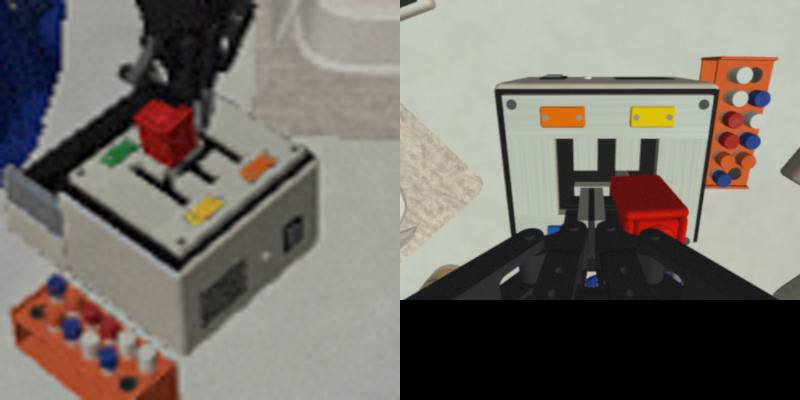

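Knob is moving left along the channel. Continue.

Call:
move_arm:
  rows:
    - [-1,[0,0.003,0],[0,0,0]]
    - [-1,[0,0.006,0],[0,0,0]]
    - [-1,[0,0.009,0],[0,0,0]]
    - [-1,[0,0.011,0],[0,0,0]]
    - [-1,[0,0.013,0],[0,0,0]]
    - [-1,[0,0.014,0],[0,0,0]]
    - [-1,[0,0.015,0],[0,0,0]]
    - [-1,[0,0.016,0],[0,0,0]]
    - [-1,[0,0.016,0],[0,0,0]]
    - [-1,[0,0.016,0],[0,0,0]]

```text
time_s: 10.6
tcp_pos: [0.5434, 0.1509, 0.1509]
eef_rot: [0.078, 0.997, -0.001, -0.003]
ft_force: [-1.4, -1.4, -0.8]
opening: -0.0001
```

```bash
python3 st.py
```

```text
10.6 mix mm [  0.3384   4.0576 150.9196] F [-1.1491 -1.6304 -0.7886] turn [-0.0844 -0.3142  0.0027]
```

Call:
move_arm:
  rows:
    - [-1,[0,0.001,0],[0,0,0]]
    - [-1,[0,0.002,0],[0,0,0]]
    - [-1,[0,0.003,0],[0,0,0]]
    - [-1,[0,0.0035,0],[0,0,0]]
    - [-1,[0,0.004,0],[0,0,0]]
    - [-1,[0,0.004,0],[0,0,0]]
    - [-1,[0,0.004,0],[0,0,0]]
    - [-1,[0,0.004,0],[0,0,0]]
    - [-1,[0,0.004,0],[0,0,0]]
    - [-1,[0,0.004,0],[0,0,0]]

```text
time_s: 11.6
tcp_pos: [0.544, 0.1549, 0.1509]
eef_rot: [0.078, 0.997, -0.001, -0.003]
ft_force: [-0.4, -1.6, -1.2]
opening: -0.0002
```

```bash
python3 st.py; python3 - <<'E'
from cell import env
import cv2,numpy as np
w=env.camera("wrist")["color"][:,:,::-1]; u=env.camera("side")["color"][205:305,205:305,::-1]
cv2.imwrite("pics/a5.png",np.hstack([cv2.resize(u,(400,400),interpolation=cv2.INTER_CUBIC),cv2.copyMakeBorder(cv2.resize(w,(400,300)),0,100,0,0,cv2.BORDER_CONSTANT)]))
E
```

```text
11.6 mix mm [  0.3581   8.0646 150.9374] F [-0.1402 -1.6522 -1.1512] turn [-0.0819 -0.3122  0.0002]
```

View pics/a5.png

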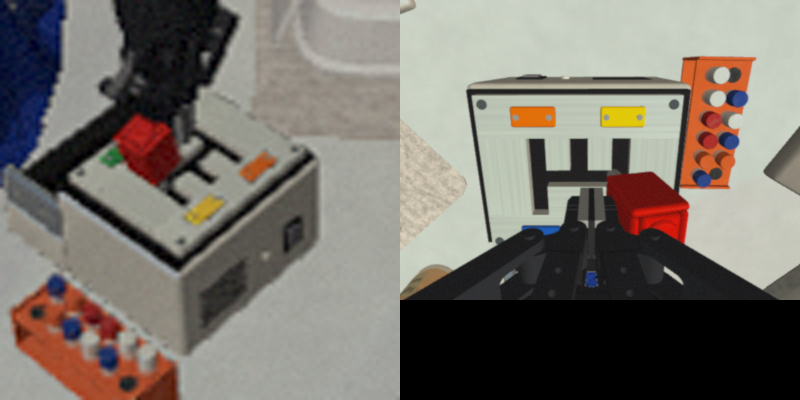

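Not at the stop yet (side force is only ~1.7 N). A few mm more.

Call:
move_arm:
  rows:
    - [-1,[0,0.0005,0],[0,0,0]]
    - [-1,[0,0.001,0],[0,0,0]]
    - [-1,[0,0.0015,0],[0,0,0]]
    - [-1,[0,0.002,0],[0,0,0]]
    - [-1,[0,0.0025,0],[0,0,0]]
    - [-1,[0,0.0025,0],[0,0,0]]
    - [-1,[0,0.003,0],[0,0,0]]
    - [-1,[0,0.003,0],[0,0,0]]
    - [-1,[0,0.003,0],[0,0,0]]
    - [-1,[0,0.003,0],[0,0,0]]

```text
time_s: 12.7
tcp_pos: [0.5445, 0.1578, 0.1509]
eef_rot: [0.078, 0.997, -0.0, -0.003]
ft_force: [0.6, -1.8, -1.0]
opening: -0.0002
```

```bash
python3 st.py
```

```text
12.7 mix mm [  0.3476  11.0841 150.9391] F [ 0.8745 -1.6531 -0.9991] turn [-0.0795 -0.313   0.0028]
```

Call:
move_arm:
  rows:
    - [-1,[0,0.0005,0],[0,0,0]]
    - [-1,[0,0.001,0],[0,0,0]]
    - [-1,[0,0.0015,0],[0,0,0]]
    - [-1,[0,0.002,0],[0,0,0]]
    - [-1,[0,0.0025,0],[0,0,0]]
    - [-1,[0,0.0025,0],[0,0,0]]
    - [-1,[0,0.003,0],[0,0,0]]
    - [-1,[0,0.003,0],[0,0,0]]
    - [-1,[0,0.003,0],[0,0,0]]
    - [-1,[0,0.003,0],[0,0,0]]

```text
time_s: 13.7
tcp_pos: [0.5447, 0.1594, 0.1508]
eef_rot: [0.078, 0.997, -0.002, -0.003]
ft_force: [-1.7, -9.6, 0.1]
opening: 0.0002
```

```bash
python3 st.py; python3 - <<'E'
from cell import env
import cv2,numpy as np
w=env.camera("wrist")["color"][:,:,::-1]; u=env.camera("side")["color"][205:305,205:305,::-1]
cv2.imwrite("pics/a6.png",np.hstack([cv2.resize(u,(400,400),interpolation=cv2.INTER_CUBIC),cv2.copyMakeBorder(cv2.resize(w,(400,300)),0,100,0,0,cv2.BORDER_CONSTANT)]))
E
```

```text
13.7 mix mm [  0.3302  12.6961 150.7685] F [-0.1447 -9.7295  0.1109] turn [-0.2349 -0.3253 -0.058 ]
```

View pics/a6.png

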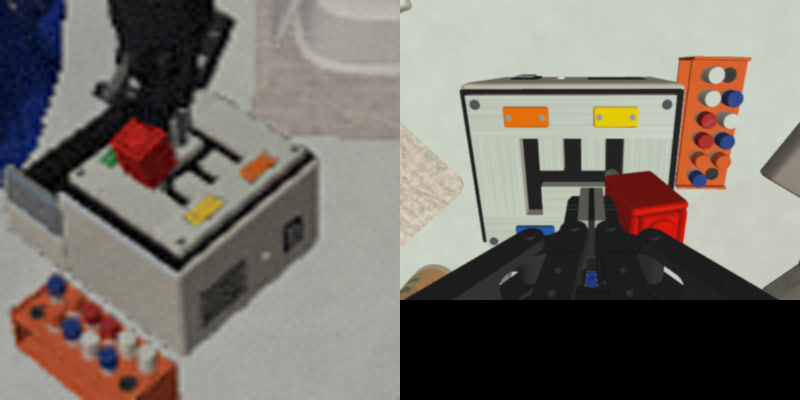

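Call:
move_arm:
  rows:
    - [-1,[0,-0.005,0],[0,0,0]]
    - [-1,[0.002,-0.013,0],[0,0,0]]
    - [-1,[0.012,-0.017,0],[0,0,0]]
    - [-1,[0.028,-0.017,0],[0,0,0]]
    - [-1,[0.044,-0.014,0],[0,0,0]]
    - [-1,[0.052,-0.005,0],[0,0,0]]
    - [-1,[0.055,0.008,0],[0,0,0]]
    - [-1,[0.053,0.02,0.002],[0,0,0]]
    - [-1,[0.048,0.027,0.003],[0,0,0]]
    - [-1,[0.045,0.029,0.003],[0,0,0]]

```text
time_s: 14.8
tcp_pos: [0.5055, 0.1962, 0.1472]
eef_rot: [0.078, 0.997, -0.002, -0.003]
ft_force: [-0.1, -0.1, 0.3]
opening: 0.0002
```

```bash
python3 st.py; python3 - <<'E'
from cell import env
import cv2,numpy as np
w=env.camera("wrist")["color"][:,:,::-1]; u=env.camera("side")["color"][205:305,205:305,::-1]
cv2.imwrite("pics/a7.png",np.hstack([cv2.resize(u,(400,400),interpolation=cv2.INTER_CUBIC),cv2.copyMakeBorder(cv2.resize(w,(400,300)),0,100,0,0,cv2.BORDER_CONSTANT)]))
E
```

```text
14.8 mix mm [-44.1219  42.8953 147.1594] F [-0.0767 -0.1244  0.2878] turn [-0.2565 -0.363   0.0133]
```

View pics/a7.png

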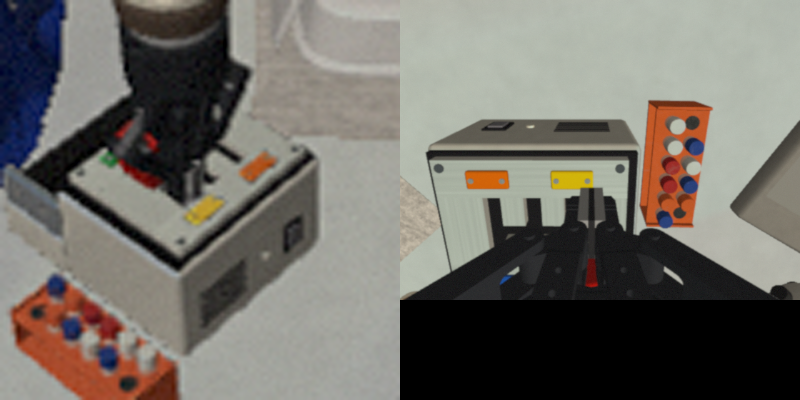

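Call:
move_arm:
  rows:
    - [-1,[-0.004,0,0],[0,0,0]]
    - [-1,[-0.009,0,0],[0,0,0]]
    - [-1,[-0.014,0,0],[0,0,0]]
    - [-1,[-0.018,0,0],[0,0,0]]
    - [-1,[-0.022,0,0],[0,0,0]]
    - [-1,[-0.026,0,0],[0,0,0]]
    - [-1,[-0.03,0,0],[0,0,0]]
    - [-1,[-0.034,0,0],[0,0,0]]
    - [-1,[-0.037,0,0],[0,0,0]]
    - [-1,[-0.038,0,0],[0,0,0]]

```text
time_s: 15.9
tcp_pos: [0.5433, 0.1894, 0.147]
eef_rot: [0.078, 0.997, -0.002, -0.003]
ft_force: [-2.7, 0.0, 2.5]
opening: -0.0001
```

```bash
python3 st.py
```

```text
15.9 mix mm [ -5.7515  42.0495 146.9871] F [-2.6802 -0.415   2.5332] turn [-0.269  -0.3636 -0.0469]
```

Call:
move_arm:
  rows:
    - [-1,[-0.0015,0,0],[0,0,0]]
    - [-1,[-0.003,0,0],[0,0,0]]
    - [-1,[-0.0045,0,0],[0,0,0]]
    - [-1,[-0.006,0,0],[0,0,0]]
    - [-1,[-0.007,0,0],[0,0,0]]
    - [-1,[-0.008,0,0],[0,0,0]]
    - [-1,[-0.0085,0,0],[0,0,0]]
    - [-1,[-0.009,0,0],[0,0,0]]
    - [-1,[-0.009,0,0],[0,0,0]]
    - [-1,[-0.009,0,0],[0,0,0]]

```text
time_s: 16.9
tcp_pos: [0.5522, 0.188, 0.1469]
eef_rot: [0.078, 0.997, -0.002, -0.003]
ft_force: [-2.5, -0.4, -1.1]
opening: 0.0005
```

```bash
python3 st.py; python3 - <<'E'
from cell import env
import cv2,numpy as np
w=env.camera("wrist")["color"][:,:,::-1]; u=env.camera("side")["color"][205:305,205:305,::-1]
cv2.imwrite("pics/a8.png",np.hstack([cv2.resize(u,(400,400),interpolation=cv2.INTER_CUBIC),cv2.copyMakeBorder(cv2.resize(w,(400,300)),0,100,0,0,cv2.BORDER_CONSTANT)]))
E
```

```text
16.9 mix mm [  3.2419  42.0335 146.8593] F [-2.3561 -0.8222 -1.1012] turn [-0.2726 -0.3655 -0.0462]
```

View pics/a8.png

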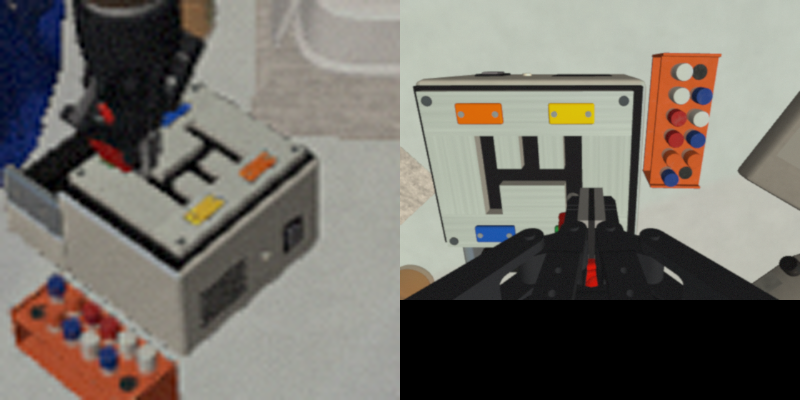

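Call:
move_arm:
  rows:
    - [-1,[-0.0005,0,0],[0,0,0]]
    - [-1,[-0.001,0,0],[0,0,0]]
    - [-1,[-0.0015,0,0],[0,0,0]]
    - [-1,[-0.002,0,0],[0,0,0]]
    - [-1,[-0.0025,0,0],[0,0,0]]
    - [-1,[-0.003,0,0],[0,0,0]]
    - [-1,[-0.003,0,0],[0,0,0]]
    - [-1,[-0.003,0,0],[0,0,0]]
    - [-1,[-0.003,0,0],[0,0,0]]
    - [-1,[-0.003,0,0],[0,0,0]]

```text
time_s: 18.0
tcp_pos: [0.5539, 0.1877, 0.1467]
eef_rot: [0.078, 0.997, -0.002, -0.005]
ft_force: [-9.1, 2.2, 1.0]
opening: 0.0
```

```bash
python3 st.py
```

```text
18.0 mix mm [  5.05    42.0702 146.7273] F [-9.3311  0.7614  1.0303] turn [-0.2742 -0.5066 -0.0201]
```

Call:
move_arm:
  rows:
    - [-1,[0.004,0,0],[0,0,0]]
    - [-1,[0.014,0,0],[0,0,0]]
    - [-1,[0.028,0,0],[0,0,0]]
    - [-1,[0.045,0,0],[0,0,0]]
    - [-1,[0.065,0,-0.005],[0,0,0]]
    - [-1,[0.085,-0.01,-0.025],[0,0,0]]
    - [-1,[0.1,-0.03,-0.05],[0,0,0]]
    - [-1,[0.12,-0.06,-0.075],[0,0,0]]
    - [-1,[0.14,-0.09,-0.09],[0,0,0]]
    - [-1,[0.15,-0.11,-0.1],[0,0,0]]

```text
time_s: 19.0
tcp_pos: [0.3883, 0.1017, 0.2506]
eef_rot: [0.078, 0.997, -0.002, -0.003]
ft_force: [0.4, -0.3, -0.7]
opening: 0.0001
```

Call:
move_arm:
  rows:
    - [-1,[0.01,-0.02,0],[0,0,0]]
    - [-1,[0.015,-0.045,0],[0,0,0]]
    - [-1,[0.02,-0.08,0],[0,0,0]]
    - [-1,[0.02,-0.12,0],[0,0,0]]
    - [-1,[0.02,-0.16,0],[0,0,0]]
    - [-1,[0.02,-0.2,0],[0,0,0]]
    - [-1,[0.02,-0.235,0],[0,0,0]]
    - [-1,[0.02,-0.265,0],[0,0,0]]
    - [-1,[0.02,-0.28,0],[0,0,0]]
    - [-1,[0.02,-0.28,0],[0,0,0]]

```text
time_s: 20.0
tcp_pos: [0.3246, -0.1731, 0.2518]
eef_rot: [0.079, 0.997, -0.002, -0.002]
ft_force: [-0.1, 1.3, 0.1]
opening: -0.0002
```

```bash
python3 st.py; python3 - <<'E'
from cell import env
from h import *
import cv2
p=np.load("mix.npy")
cs={n:env.camera(n) for n in("top","side")}
# predicted knob for stick at (24,30)
out=[]
for n,(u0,v0) in {"top":(165,155),"side":(200,205)}.items():
    im=cv2.resize(cs[n]["color"][:,:,::-1],None,fx=4,fy=4,interpolation=cv2.INTER_CUBIC)
    d=np.array([.024,.030,.115]);d/=np.linalg.norm(d)
    k=np.array([0,0,.005])+.1625*d
    for dz in(-.0225,.0225):
        q=proj(cs[n],M(p,k+d*dz))[0]; cv2.circle(im,tuple(((q+.5)*4-.5).astype(int)),3,(255,0,255),-1)
    out.append(im[v0*4:v0*4+400,u0*4:u0*4+400])
    cv2.imwrite(f"pics/f_{n}.png",cs[n]["color"][:,:,::-1])
cv2.imwrite("pics/a9.png",np.hstack(out))
E
```

```text
20.0 mix mm [-165.6126 -349.9156  251.8361] F [-0.3071  1.2235  0.1262] turn [-0.2583 -0.2542 -0.1884]
```

View pics/a9.png

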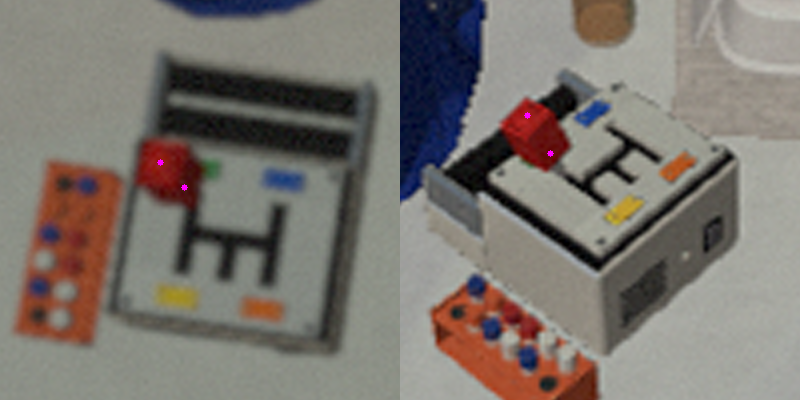

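View pics/f_top.png

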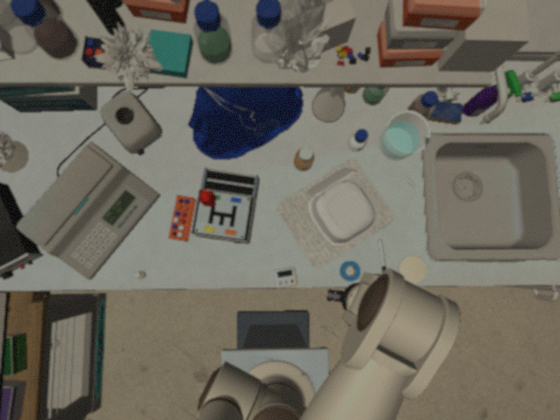

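```bash
python3 -c "
from cell import env
print(env.close_job())"
```

```text
the job is handed in; nothing more can be done
None
```

The lever is fully home in the green slot (far left), and I handed the job in at about 20 s of the 43 s allowed.

**What I did:** With the fingers shut, I pushed the knob in three steps:
1. Out of parking along +x, until the stick stopped at the far edge of the cross channel (7 N).
2. Sideways along +y to the channel's end (about 10 N).
3. Along +x into the green slot until it stopped (about 9 N).

The knob was never pinched or lifted, and the lever entered no other coloured slot. The hand then backed away, up and to the right.

**Last checks:**
- **Lever:** in the final top and side pictures the knob sits where it should when fully home in that slot. The hand's position at the last stop also matched what I expected, within a millimetre or two.
- **Bystanders:** nothing else appears to have moved. I checked this by eye in the final top picture only.
- **Differences:** the sideways stop came about 5 mm later than I first worked out. I had probably taken the fingers as thicker than they are; the force rise confirmed it was the real stop. The mixer's drawn outline was also a few millimetres larger than in the pictures, though the coloured tags fitted to within about 0.3 pixel.

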